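Dial in the grinder and shut its hopper

TASK

Get the coffee grinder ready for service: roll the thumbwheel in its top with a fingertip until the red pointer in the gauge stands opposite the green clip (not the blue one), and push the open wooden hopper lid over past upright so that it falls shut. The order is up to you; do not knock over or shove the things standing round the grinder.

Things in the scene. Friction and masses are not known exactly. Their poses are not given: they have to be found in the camera images.
- grinder: white coffee grinder, fixed, 200 (x) by 260 (y) mm, flat top deck 130 mm up. Origin: centre of its underside; x away from its chute (27 mm out), y towards the hopper, z up. On the deck: thumbwheel at y = -85 mm; gauge at y = -30 mm, 150 (x) by 44 by 9.5 mm high under a fixed clear window; black hopper tub from y = +5 to +127 mm, 170 mm long in x, rim 185 mm above the counter
- wheel_top (a point): highest point of the thumbwheel's rim, mid width, 140 mm above the counter (does not move as it turns). The wheel: grey-ribbed black rubber disc, radius 50, width 26 mm, axis along the grinder's y; only its top 10 mm stands out of the deck (60 mm long in x), between black cheeks 4 mm high. A fingertip pressed lightly on it (3 to 6 N) and drawn along x rolls it by friction
- wheel (a joint): angle of the thumbwheel (rad), -1.75 to 1.75 between stops, growing as the top of the rim moves towards the grinder's +x; about 1 N at the rim turns it and it stays where left. It drives the pointer, 35 mm per rad: the pointer moves the same way along x as the top of the rim, 0.7 times as far (20 mm of rim, 14 mm of pointer)
- pointer_tip (a point): tip of the red pointer under the gauge window (red bar 4 mm wide in x, 18 mm long in y, with a broader foot), 134 mm above the counter; slides only along the grinder's x, at y = -30 mm, up to 61 mm either side of the gauge's middle. It cannot be touched
- clip_green: green clip on the gauge scale, under the window, 10 mm wide (x) by 16 by 3 mm; origin at its centre, axes as the grinder's. It marks the wanted setting, 24 to 45 mm from the middle of the gauge, at either end; it cannot be moved. Its centre lies 10 mm in y from the pointer's tip line
- clip_blue: blue clip on the scale, same size, at the other end of the gauge: another recipe, not wanted now
- lid (a joint): angle of the hopper lid in rad: 0 shut (level), 1.57 upright, 2.0 the stop at which it starts, leaning outwards (towards the grinder's +y). A free hinge, lightly damped: past upright it falls shut by its own weight in about a second
- lid_hinge (a point): middle of the lid's hinge line, which runs along the grinder's x at y = +127 mm, 188 mm above the counter
- lid_edge (a point): middle of the lid's free edge. The lid: dark wooden board 174 mm wide (x), 118 mm from hinge to free edge, 7 mm thick, about 180 g. At its open stop the edge is 49 mm outside (+y of) the hinge line and 295 mm above the counter; upright it is 306 mm above the counter
- canister: loose white jar with a wooden cap, 72 mm across and 110 mm high; origin at the centre of its underside; a bystander
- pitcher: loose steel milk pitcher with a handle, 72 mm across and 85 mm high; origin at the centre of its underside; a bystander
- tamper: loose steel tamper standing on its 54 mm base, 88 mm high; origin at the centre of its underside; a bystander

How it is judged:
At the end, for the whole second after the job is handed in: The tip of the red pointer is within the green clip's width (within 5 mm of its centre along the gauge) and the hopper lid is shut (within 0.06 rad, 3.4 degrees, of level) (x of pointer_tip in the frame of clip_green between -0.005 and 0.005 m and value of joint lid below 0.06 rad); the robot touches nothing.
It fails at once if the canister is shoved more than 30 mm or tipped over (distance of canister from where it was at the start of the episode above 0.03 m or angle between canister's own z axis and vertical above 0.4 rad).
It fails at once if the pitcher is shoved more than 30 mm or tipped over (distance of pitcher from where it was at the start of the episode above 0.03 m or angle between pitcher's own z axis and vertical above 0.4 rad).
It fails at once if the tamper is shoved more than 30 mm or tipped over (distance of tamper from where it was at the start of the episode above 0.03 m or angle between tamper's own z axis and vertical above 0.4 rad).
It also fails if it takes over 54 s, if anything falls off the work surface, if the arm or the gripper's body presses on something with over 40 N, if the wrist force passes 120 N, or if a joint passes its speed limit or range.

ROBOT

A 6-joint arm with a two-finger parallel gripper is mounted at the origin on the work surface. World frame = base frame: x ahead of the robot, y to its left, z up, the work surface at z = 0. Lengths are in m, angles in rad, forces in N, time in s.
With the tool pointing down it reaches from about 0.275 to 0.725 m from the base axis. Payload 15.9 kg.
Tool frame: the origin (TCP) lies at the centre of the arm's flange, where the gripper is bolted on; the fingertips stand 173 mm ahead of it and the grasp point (between the pads) lies 155 mm ahead of it; z points along the fingers, y is the line along which they close (so a half turn about z gives the same grasp; the last joint's range is limited). The gripper opens to 85 mm and grips with 20 to 120 N. Pads are 22 mm wide; open, the fingers measure 114 mm over their backs; the gripper's body (76 mm by 85 mm) begins 54 mm behind the grasp point. The pads swing forward as they close: fully open they stand 13 mm farther back than shut.
Start: joints at [1.332, 0.213, -0.034, 1.323, 0, 1.571], TCP at [0.118, 0.486, 0.405] pointing down, gripper open.
Joint ranges: [-2.98, 2.98], [-0.74, 1.72], [-1.14, 1.35], [-2.1, 2.04], [-1.57, 1.44], [-3.14, 3.14]. Speed limits (rad/s): [1.89, 1.89, 2.39, 2.57, 3.14, 3.14].

INTERFACE

Orientations are given as a unit quaternion [w, x, y, z].
In Python, from cell import robot gives the robot as it stands. The module is installed in compiled form; this text tells all that it offers.
- The arm moves only by the shell command python3 -m crank 'ROWS' [FORCE]. ROWS is text: rows parted by semicolons, each of 7 numbers parted by spaces: the turn, a rotation vector about the tool's x, y, z in degrees, then the shift along the tool's x, y, z in cm, then the opening in per cent of the stroke, from 0 (shut) to 100 (fully open). A call has 1 to 12 rows; each row is the pose to reach, as a shift and turn from the pose commanded when the call began, along the tool's axes at that moment; what a row does not reach only later rows make up. A row lasts 1/8 s, in which the tool goes at most 62.5 mm and 10.7 degrees, less where a joint would pass 70% of its speed; a pose out of reach is approached as far as the arm can. A call with a gripper value outside its range is refused whole. The fingers move at their own pace and stop on an object; FORCE is the grip in N (left out, the last holds). Time passes only in rows, so rows that repeat a pose let the fingers close. It gives the time, the measured TCP pose, the force, the opening and the grip force at its end, in the units of the state.
- robot.get_state(): the state, without advancing time (a new reading comes with each control period).
- robot.read_camera(name): name is "side" or "top" or "wrist"; returns the picture (400x640x3 uint8, red, green, blue); there is no depth.
- robot.camera_params(name): a dict with "camera_matrix" (3x3 intrinsics, pixels), "position" and "rotation" of the camera in the world; the wrist camera has in their place "mount" (4x4, takes a point from camera to tool coordinates, whose origin is the TCP and whose axes are the flange's). Camera axes: x right, y up, looking along -z (the intrinsics and any distortion apply to the point x, -y, -z); pixel columns grow to the right and rows downward; lengths in m; the calibration is good to about 2 mm. A picture is of the moment at which its call begins: read the wrist's pose just before it. camera_params takes no time and is no camera call.
- robot.finish_job(): hands the job in; it is judged then, once.
Trained networks look in the newest picture that a camera, given by its name, has taken for a name from the list of things; names that differ only in an ending like _2 or _b are one class to them, and where a whole thing is asked for, a point or a joint stands for the part that bears it (a point fixed in the world has none). Each returns a list of dicts, best first, with "p" (0 to 1); they miss things now and then, are a little off and sometimes report something else, mostly with a low value. They report only what shows in the picture. A call takes as long as a camera call.
- robot.boxes_of(name, camera): "box" ([left, top, width, height] in pixels, round what is visible of it).
- robot.mark_of(name, camera): "xy" ([column, row] in pixels: a listed point, or the origin of a listed thing).
The state is a dict: "t": time; "qpos": joint angles; "joint_vel": joint speeds; "joint_torque": joint torques, N m; "position": TCP position; "ee_rot": TCP orientation; "contact_force": force on the tool from outside, world axes, zero at the start; "wrist_torque": the same for the moment, N m; "opening": opening from 0.0 (shut) to 1.0 (fully open); "grasp_force": force on a finger pad.
Only numpy, scipy, OpenCV 4.12 (cv2) and the standard library are available. Lean on these libraries where they do the work, as an engineer would, in place of code of your own. Each camera call takes 0.05 s, during which the arm holds its last target. There are 200 camera calls.

## Working session

There is one attempt and no reset: what is moved stays moved. The work goes in short steps, Python scripts to look and compute and a shell command to move; the robot and the scene stay as the last step left them, time stands still between calls to the robot, and variables do not carry over. Pictures are saved under pics/ and viewed, at most 10 in all, crops included, and the job is handed in when it is done.

```bash
mkdir -p pics; cat > h.py <<'E'
import numpy as np, cv2
from scipy.spatial.transform import Rotation as R
from cell import robot
def cam(name):
    p=robot.camera_params(name); return np.array(p["camera_matrix"]),p
def pose(name):
    K,p=cam(name)
    if "mount" in p:
        s=robot.get_state(); q=s["ee_rot"]; T=np.eye(4); T[:3,:3]=R.from_quat([q[1],q[2],q[3],q[0]]).as_matrix(); T[:3,3]=s["position"]
        M=T@np.array(p["mount"]); return K,M[:3,3],M[:3,:3],p
    r=np.array(p["rotation"]); 
    if r.size==4: r=R.from_quat([r[1],r[2],r[3],r[0]]).as_matrix()
    return K,np.array(p["position"]),r,p
def px2w(name,uv,z,P=None):
    K,c,Rm,p=P or pose(name)
    d=np.array(p.get("distortion",p.get("dist_coeffs",np.zeros(5))),float).ravel()
    n=cv2.undistortPoints(np.array([[uv]],float),K,d)[0,0]
    r=Rm@np.array([n[0],-n[1],-1]); return c+r*(z-c[2])/r[2]
def save(name,f):
    im=robot.read_camera(name); cv2.imwrite(f,im[:,:,::-1]); return im
E
python3 - <<'E'
from h import *
print({k:(v if not hasattr(v,'shape') else np.round(v,3).tolist()) for k,v in robot.camera_params("top").items()})
print(robot.camera_params("side").keys(),robot.camera_params("wrist"))
for c in ("top","side","wrist"):
    im=save(c,f"pics/{c}0.png"); P=pose(c)
    for n,z in (("grinder",0),("wheel_top",.14),("pointer_tip",.134),("clip_green",.134),("clip_blue",.134),("lid_hinge",.188),("lid_edge",.295),("canister",0),("pitcher",0),("tamper",0)):
        m=robot.mark_of(n,c)
        for q in m[:2]: print(c,n,round(q["p"],2),np.round(q["xy"],1),np.round(px2w(c,q["xy"],z,P),3))
a=[cv2.imread(f"pics/{c}0.png") for c in ("top","side")]
cv2.imwrite("pics/a.png",cv2.resize(np.vstack(a),(480,600)))
E
```

```text
{'camera_matrix': [[425.348, 0.0, 325.542], [0.0, 425.348, 200.667], [0.0, 0.0, 1.0]], 'position': [0.481, -0.011, 0.988], 'rotation': [0.708, 0.042, -0.043, -0.704]}
dict_keys(['camera_matrix', 'position', 'rotation']) {'camera_matrix': array([[316.06276531,   0.        , 318.18226406],
       [  0.        , 316.06276531, 195.46785338],
       [  0.        ,   0.        ,   1.        ]]), 'mount': array([[-6.92491898e-04,  9.57417940e-01,  2.88704709e-01,
         7.36730882e-02],
       [ 9.99999628e-01,  8.11641719e-04, -2.92993843e-04,
         1.31825177e-04],
       [-5.14842348e-04,  2.88704399e-01, -9.57418145e-01,
         3.09603542e-02],
       [ 0.00000000e+00,  0.00000000e+00,  0.00000000e+00,
         1.00000000e+00]])}
top grinder 0.92 [350.7 241.8] [ 0.505 -0.071  0.   ]
top wheel_top 0.72 [399.5 247. ] [ 0.491 -0.16   0.14 ]
top wheel_top 0.27 [350.9 240.7] [ 0.503 -0.063  0.14 ]
top lid_hinge 0.83 [289.7 229.5] [0.523 0.055 0.188]
top lid_edge 0.58 [254.5 227.7] [0.52  0.103 0.295]
top canister 0.78 [442.  286.1] [ 0.405 -0.28   0.   ]
top pitcher 0.84 [376.9 174.3] [ 0.663 -0.134  0.   ]
top pitcher 0.4 [254.7 229.1] [0.533 0.151 0.   ]
top tamper 0.51 [247.9 263.9] [0.453 0.165 0.   ]
side grinder 0.69 [346.3 214.4] [ 0.493 -0.074  0.   ]
side lid_hinge 0.86 [365.4 193. ] [0.517 0.05  0.188]
side lid_edge 0.92 [379.9 172.4] [0.524 0.109 0.295]
side pitcher 0.89 [275.2 218.8] [ 0.666 -0.143  0.   ]
side pitcher 0.72 [378.6 171. ] [ 0.328 -0.186  0.   ]
side tamper 0.88 [413.1 270.2] [0.44  0.161 0.   ]
```

View pics/a.png

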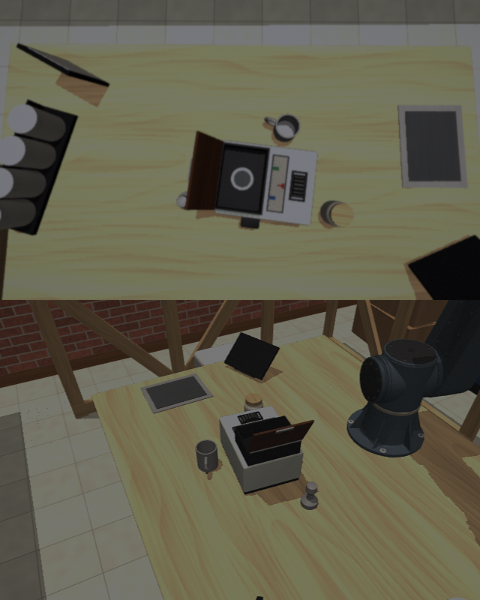

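```bash
python3 - <<'E'
from h import *
a=cv2.imread("pics/top0.png")[160:310,220:470]
cv2.imwrite("pics/a1.png",cv2.resize(a,(800,480),interpolation=cv2.INTER_CUBIC))
g=np.array([.505,-.071]); h=np.array([.523,.055]); w=np.array([.491,-.16])
d=h-w; print(np.degrees(np.arctan2(d[1],d[0])),np.linalg.norm(d))
s=robot.get_state(); print(s["position"],s["ee_rot"],s["t"])
q=s["ee_rot"]; print(R.from_quat([q[1],q[2],q[3],q[0]]).as_matrix().round(3))
E
```

```text
81.53440244601838 0.21736835096213983
[0.11825306 0.48579548 0.40470338] [-2.25933067e-06  1.19098940e-01  9.92882391e-01  4.24045005e-06] 1.65
[[-0.972  0.237 -0.   ]
 [ 0.237  0.972  0.   ]
 [ 0.     0.    -1.   ]]
```

View pics/a1.png

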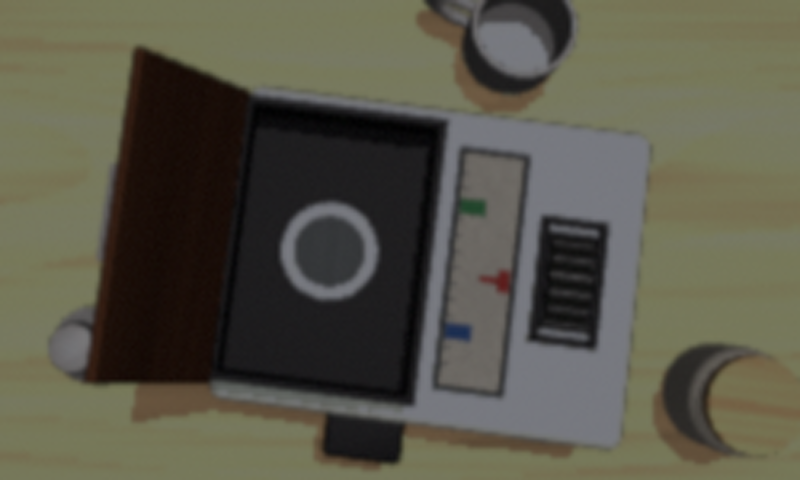

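The pictures show the chute at the bottom, so grinder +x points up in the image. The green clip is at crop (472,207), the pointer at (493,281) and the blue clip at (457,332). The pointer needs about +44 mm. The open lid is at the left, with the tamper behind its lower corner. I'll do the lid first and close the fingers on the way.

```bash
python3 -m crank '0 0 -1 -4 -2 -1 0; 0 0 -2 -9 -4.5 -2 0; 0 0 -3 -14 -7 -3.3 0; 0 0 -4 -19 -9 -3.3 0; 0 0 -5 -24 -11.5 -3.3 0; 0 0 -5 -29 -14 -3.3 0; 0 0 -5 -34 -16 -3.3 0; 0 0 -5 -39 -18.5 -3.3 0; 0 0 -5 -44 -20.5 -3.3 0; 0 0 -5 -48.5 -22.5 -3.3 0; 0 0 -5 -48.5 -22.5 -3.3 0; 0 0 -5 -48.5 -22.5 -3.3 0' 20
python3 - <<'E'
from h import *
for c in ("top","side"):
    im=save(c,f"pics/{c}1.png")
cv2.imwrite("pics/b.png",np.vstack([cv2.resize(cv2.imread("pics/top1.png")[130:330,200:500],(450,300)),cv2.resize(cv2.imread("pics/side1.png")[120:320,230:530],(450,300))]))
E
```

```text
t: 3.15
position: [0.5361, 0.1525, 0.4376]
ee_rot: [-0.0, 0.076, 0.997, 0.0]
contact_force: [0.6, -0.7, -0.8]
opening: 0.002
grasp_force: 0.0
```

View pics/b.png

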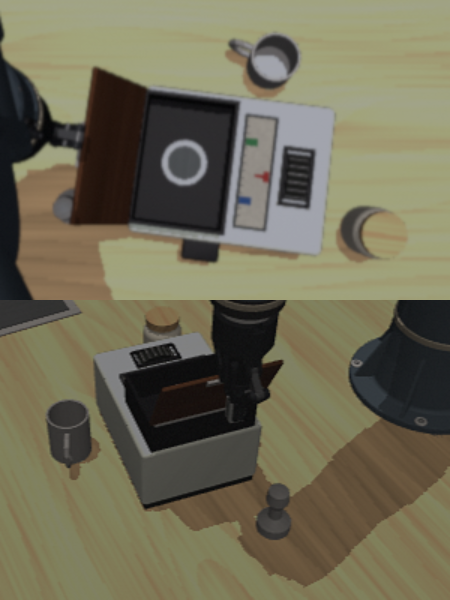

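The closed fingers are just outside the lid (top crop about (75,135)) and clear of the tamper. I'll push along tool -y.

```bash
python3 -m crank '0 0 0 0 -1.5 0 0; 0 0 0 0 -3 0 0; 0 0 0 0 -4 0 0; 0 0 0 0 -5 0 0; 0 0 0 0 -6 0 0; 0 0 0 0 -7 0 0; 0 0 0 0 -8 0 0; 0 0 0 0 -8.8 0 0; 0 0 0 0 -9.5 0 0; 0 0 0 0 -10 0 0; 0 0 0 0 -10 0 0; 0 0 0 0 -10 0 0'
python3 - <<'E'
from h import *
for c in ("top","side"):
    im=save(c,f"pics/{c}2.png")
cv2.imwrite("pics/c.png",np.vstack([cv2.resize(cv2.imread("pics/top2.png")[130:330,200:500],(450,300)),cv2.resize(cv2.imread("pics/side2.png")[120:320,230:530],(450,300))]))
E
```

```text
t: 4.75
position: [0.5212, 0.0537, 0.4375]
ee_rot: [-0.0, 0.076, 0.997, -0.0]
contact_force: [0.6, 1.0, -0.7]
opening: -0.001
grasp_force: 0.0
```

View pics/c.png

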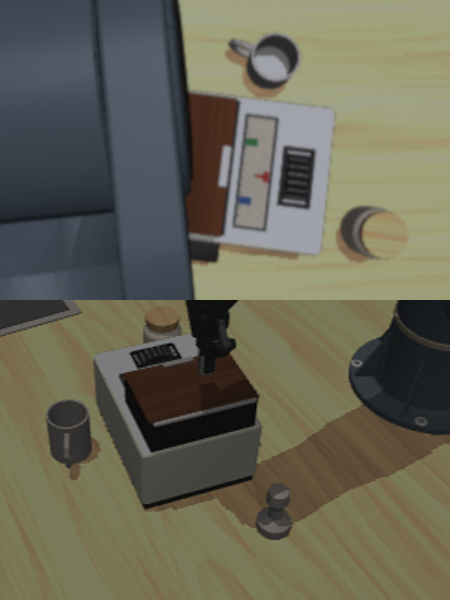

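The lid is shut, lying flat on the tub in both views. Next I'll refine the wheel position, yaw and gauge offset from the clean first top picture.

```bash
cat >> h.py <<'E'
def blob(im,which):
    a=im.astype(int); r,g,b=a[...,0],a[...,1],a[...,2]
    m={"r":(r>1.6*g)&(r>1.6*b)&(r>60),"g":(g>1.25*r)&(g>1.15*b),"b":(b>1.3*r)&(b>1.15*g)}[which]
    return m
E
python3 - <<'E'
from h import *
im=cv2.imread("pics/top0.png")[:,:,::-1]
o=lambda u,v:(220+u/3.2,160+v/3.2)
W=lambda u,v,z:px2w("top",o(u,v),z)[:2]
c=[W(*p,.134) for p in((543,215),(608,222),(595,348),(530,340))]
gq=[W(*p,.1395) for p in((462,148),(529,157),(502,396),(435,388))]
for q in(c,gq):
    q=np.array(q);print("centre",q.mean(0).round(4),"yaw",[round(float(np.degrees(np.arctan2(*(a-b)[::-1]))),1) for a,b in((q[0],q[3]),(q[1],q[2]),(q[0],q[1]),(q[3],q[2]))],np.linalg.norm(q[0]-q[3]).round(3),np.linalg.norm(q[0]-q[1]).round(3))
C={}
for k in "rgb":
    m=blob(im,k).copy(); s=np.zeros_like(m); s[190:300,350:385]=m[190:300,350:385]
    v,u=np.nonzero(s); 
    C[k]=px2w("top",(u.mean(),v.mean()),.134)[:2]; print(k,len(u),u.mean(),v.mean(),C[k].round(4))
s=robot.get_state()
for yaw in(-7,-8.5):
    ex=np.array([np.cos(np.radians(yaw)),np.sin(np.radians(yaw))]); print(yaw,"g-r",(C["g"]-C["r"])@ex,"b-r",(C["b"]-C["r"])@ex)
E
```

```text
centre [ 0.49   -0.1574] yaw [-6.7, -7.0, 84.1, 83.3] 0.078 0.041
centre [ 0.4958 -0.1026] yaw [-6.7, -7.1, 82.6, 83.6] 0.149 0.042
r 26 375.96153846153845 247.5 [ 0.4903 -0.1138]
g 31 367.19354838709677 224.29032258064515 [ 0.5366 -0.0966]
b 42 361.04761904761904 255.78571428571428 [ 0.4738 -0.0839]
-7 g-r 0.04384944866455228 b-r -0.020071753869550478
-8.5 g-r 0.0432400090853519 b-r -0.020788205725037312
```

```bash
python3 -m crank '0 0 -1.5 0.2 -4 0 0; 0 0 -1.5 0.4 -9 0 0; 0 0 -1.5 0.6 -14 0 0; 0 0 -1.5 0.8 -18 0 0; 0 0 -1.5 0.8 -21 1 0; 0 0 -1.5 0.8 -21.3 4 0; 0 0 -1.5 0.8 -21.3 8 0; 0 0 -1.5 0.8 -21.3 10 0; 0 0 -1.5 0.8 -21.3 11 0; 0 0 -1.5 0.8 -21.3 11 0; 0 0 -1.5 0.8 -21.3 11 0' 20
python3 - <<'E'
from h import *
for c in ("wrist","side"): im=save(c,f"pics/{c}3.png")
P=pose("wrist")
for n,z in (("wheel_top",.14),("pointer_tip",.134),("clip_green",.134),("clip_blue",.134)):
    for c in("wrist","side"):
        for q in robot.mark_of(n,c)[:1]: print(c,n,round(q["p"],2),np.round(q["xy"],1),np.round(px2w(c,q["xy"],z),4))
print(robot.get_state()["contact_force"])
cv2.imwrite("pics/d.png",np.vstack([cv2.resize(cv2.imread("pics/wrist3.png"),(480,300)),cv2.resize(cv2.imread("pics/side3.png")[130:250,250:442],(480,300))]))
E
```

```text
t: 6.22
position: [0.4815, -0.1558, 0.3286]
ee_rot: [0.001, 0.063, 0.998, -0.0]
contact_force: [-0.5, -0.2, -0.6]
opening: -0.001
grasp_force: 0.0
side wheel_top 0.63 [328.7 154.7] [ 0.5009 -0.1606  0.14  ]
[-0.52489971 -0.43829926 -0.19848184]
```

View pics/d.png

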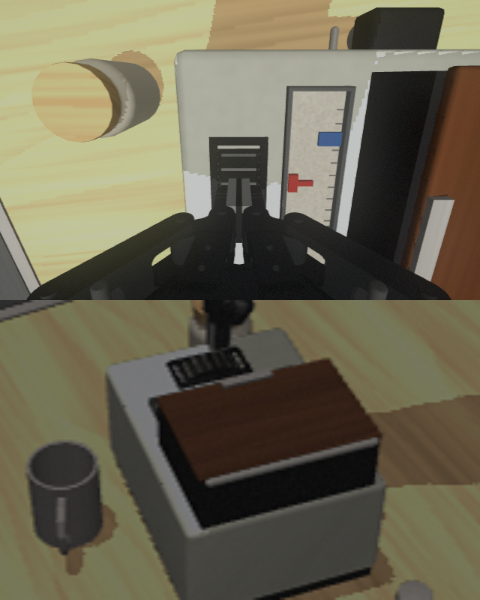

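The wrist view shows the fingertip over the wheel, centred between the cheeks. The pointer at (298,183) and the blue clip at (330,138) are also in view. Now lower gently.

```bash
python3 -m crank '0 0 0 0 0 0.8 0; 0 0 0 0 0 1.3 0; 0 0 0 0 0 1.45 0; 0 0 0 0 0 1.5 0; 0 0 0 0 0 1.5 0'; python3 -m crank '0 0 0 0 0 0.05 0; 0 0 0 0 0 0.05 0'; python3 -m crank '0 0 0 0 0 0.05 0; 0 0 0 0 0 0.05 0'
```

```text
t: 7.35
position: [0.4813, -0.1557, 0.3131]
ee_rot: [0.0, 0.063, 0.998, -0.0]
contact_force: [-0.5, 0.8, 7.7]
opening: -0.003
grasp_force: 4.1
t: 7.6
position: [0.4815, -0.1557, 0.3131]
ee_rot: [0.001, 0.063, 0.998, -0.0]
contact_force: [-1.4, 2.5, 13.7]
opening: -0.001
grasp_force: 6.6
t: 7.85
position: [0.4816, -0.1558, 0.313]
ee_rot: [0.001, 0.063, 0.998, -0.0]
contact_force: [-2.0, 3.0, 18.5]
opening: -0.002
grasp_force: 9.1
```

```bash
python3 -m crank '0 0 0 0 0 -0.12 0; 0 0 0 0 0 -0.12 0'; python3 -m crank '0 0 0 -0.3 0 0 0; 0 0 0 -0.6 0 0 0; 0 0 0 -0.9 0 0 0; 0 0 0 -1.2 0 0 0; 0 0 0 -1.5 0 0 0; 0 0 0 -1.8 0 0 0; 0 0 0 -1.8 0 0 0'
python3 - <<'E'
from h import *
im=save("wrist","pics/wrist4.png"); P=pose("wrist")
def b(im,k,P):
    m=blob(im,k).copy(); m[:, :370]=0; m[:,480:]=0; m[300:]=0
    v,u=np.nonzero(m); return len(u),(px2w("wrist",(u.mean(),v.mean()),.134,P)[:2] if len(u) else None)
for k in "rbg": print(k,b(im,k,P))
E
```

```text
t: 8.1
position: [0.4813, -0.1558, 0.3131]
ee_rot: [0.0, 0.063, 0.998, -0.0]
contact_force: [0.2, 1.3, 7.7]
opening: 0.002
grasp_force: 3.9
t: 8.98
position: [0.4994, -0.1581, 0.3132]
ee_rot: [0.001, 0.063, 0.998, -0.0]
contact_force: [2.1, 0.7, 7.8]
opening: -0.005
grasp_force: 3.8
r (570, array([ 0.50509876, -0.11414722]))
b (794, array([ 0.45996962, -0.08737987]))
g (292, array([ 0.53456655, -0.0963583 ]))
```

The wheel rolls and the pointer advanced. Repeat the stroke: lift, return, lower, draw.

```bash
python3 -m crank '0 0 0 0 0 -0.8 0; 0 0 0 0.9 0 -0.8 0; 0 0 0 1.8 0 -0.8 0; 0 0 0 1.8 0 -0.3 0; 0 0 0 1.8 0 0 0; 0 0 0 1.4 0 0 0; 0 0 0 1.1 0 0 0; 0 0 0 0.8 0 0 0; 0 0 0 0.5 0 0 0; 0 0 0 0.2 0 0 0; 0 0 0 0 0 0 0; 0 0 0 0 0 0 0'
python3 - <<'E'
from h import *
im=save("wrist","pics/wrist5.png"); P=pose("wrist")
def b(im,k,P):
    m=blob(im,k).copy(); m[:, :370]=0; m[:,480:]=0; m[300:]=0
    v,u=np.nonzero(m); return len(u),u.mean(),v.mean(),v.min(),v.max(),(px2w("wrist",(u.mean(),v.mean()),.134,P)[:2] if len(u) else None)
for k in "rbg": print(k,b(im,k,P))
a=np.vstack([cv2.imread("pics/wrist4.png")[120:320,340:540],cv2.imread("pics/wrist5.png")[120:320,340:540]])
cv2.imwrite("pics/e.png",cv2.resize(a,(300,600)))
E
```

```text
t: 10.52
position: [0.4996, -0.1581, 0.3132]
ee_rot: [0.001, 0.063, 0.998, -0.0]
contact_force: [1.6, 0.5, 7.3]
opening: -0.001
grasp_force: 3.8
r (522, np.float64(402.01149425287355), np.float64(270.91954022988506), np.int64(259), np.int64(283), array([ 0.51799905, -0.11559575]))
b (779, np.float64(455.7573812580231), np.float64(156.201540436457), np.int64(146), np.int64(167), array([ 0.46006418, -0.08741192]))
g (291, np.float64(439.2371134020619), np.float64(294.2920962199313), np.int64(290), np.int64(299), array([ 0.5348141, -0.0963032]))
```

View pics/e.png

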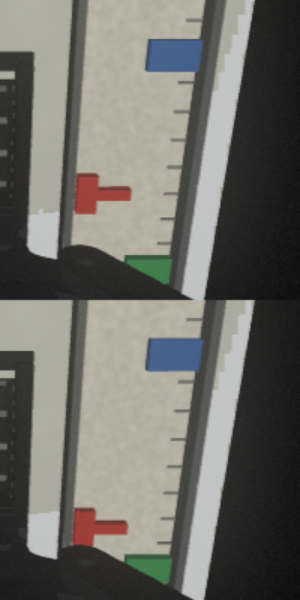

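The red pointer (crop about (85,527)) is now just short of the green clip (crop (148,570)). It has moved about 13 mm per stroke and about 16 mm is left. One more stroke, then lift off and measure unobstructed.

```bash
python3 -m crank '0 0 0 0 0 -0.8 0; 0 0 0 0.9 0 -0.8 0; 0 0 0 1.8 0 -0.8 0; 0 0 0 1.8 0 -0.3 0; 0 0 0 1.8 0 0 0; 0 0 0 1.4 0 0 0; 0 0 0 1.1 0 0 0; 0 0 0 0.8 0 0 0; 0 0 0 0.5 0 0 0; 0 0 0 0.2 0 0 0; 0 0 0 0 0 0 0; 0 0 0 0 0 0 0'
python3 -m crank '0 0 0 0 0 -0.8 0; 0 0 0 2 0 -4 0; 0 0 0 -2 0 -8 0; 0 0 0 -6 0 -9 0; 0 0 0 -10 0 -9 0; 0 0 0 -10 0 -9 0; 0 0 0 -10 0 -9 0'
cat > m.py <<'E'
from h import *
import sys
n=sys.argv[1]
im=save("wrist",f"pics/wrist{n}.png"); P=pose("wrist")
m={}
for k in "rgb":
    q=blob(im,k).astype(np.uint8); N,l,st,ce=cv2.connectedComponentsWithStats(q)
    for i in np.argsort(-st[1:,4])[:2]+1: print(k,st[i],ce[i].round(1),px2w("wrist",ce[i],.134,P)[:2].round(4))
for k in("pointer_tip","clip_green"):
    for q in robot.mark_of(k,"wrist")[:1]: print(k,q["p"],np.round(q["xy"],1),px2w("wrist",q["xy"],.134,P)[:2].round(4))
cv2.imwrite(f"pics/w{n}.png",im[:,:,::-1])
E
python3 m.py 6
```

```text
t: 12.08
position: [0.4996, -0.1581, 0.3132]
ee_rot: [0.001, 0.063, 0.998, -0.0]
contact_force: [0.7, -0.4, 8.0]
opening: -0.002
grasp_force: 3.8
t: 12.95
position: [0.5979, -0.1704, 0.4026]
ee_rot: [-0.0, 0.063, 0.998, 0.0]
contact_force: [0.3, 0.7, 0.2]
opening: -0.004
grasp_force: 0.0
r [  484     0   156   182 20080] [575.3  85.5] [0.5376 0.022 ]
r [370  92  27  20 285] [379.1 101.6] [ 0.531  -0.1174]
g [397 100  24  15 347] [408.1 106.9] [ 0.5374 -0.0968]
g [251 379   8   5  10] [254.5 381.3] [ 0.7721 -0.2537]
b [344 397   4   3   6] [346.  397.8] [ 0.8035 -0.169 ]
b [367 393   3   5   5] [368.2 395. ] [ 0.8027 -0.1473]
clip_green 0.54 [351.9 213.2] [ 0.6138 -0.1451]
```

View pics/w6.png

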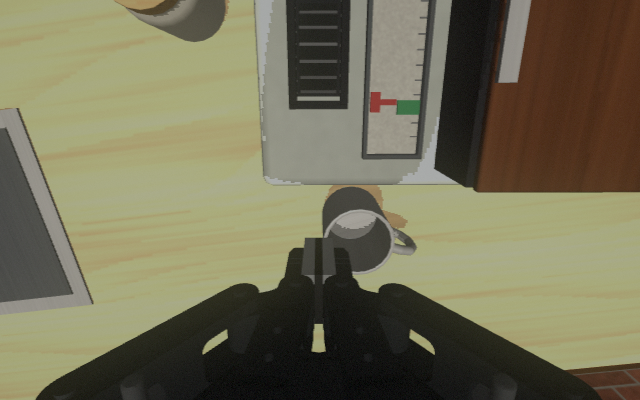

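The picture shows the pointer (tip about (397,102)) beside the upper part of the green clip (centre (408,107)), about 4 mm short of centre. A 5 mm rim nudge should centre it.

```bash
python3 -m crank '0 0 0 4 0 0 0; 0 0 0 8 0 2 0; 0 0 0 11.2 0 5 0; 0 0 0 11.2 0 8.2 0; 0 0 0 11.2 0 8.7 0; 0 0 0 11.2 0 9 0; 0 0 0 11.2 0 9 0; 0 0 0 11 0 9 0; 0 0 0 10.8 0 9 0; 0 0 0 10.7 0 9 0; 0 0 0 10.7 0 9 0'
python3 -m crank '0 0 0 0 0 -0.8 0; 0 0 0 0 0 -5 0; 0 0 0 -4 0 -9 0; 0 0 0 -8 0 -9 0; 0 0 0 -10.7 0 -9 0; 0 0 0 -10.7 0 -9 0; 0 0 0 -10.7 0 -9 0'
python3 m.py 7
python3 - <<'E'
import cv2
a=cv2.imread("pics/w7.png")[0:180,250:490]; cv2.imwrite("pics/f.png",cv2.resize(a,(800,600),interpolation=cv2.INTER_CUBIC))
E
```

```text
t: 14.48
position: [0.4924, -0.1572, 0.3134]
ee_rot: [0.0, 0.063, 0.998, -0.0]
contact_force: [-0.1, -0.5, 4.8]
opening: -0.004
grasp_force: 2.5
t: 15.35
position: [0.5978, -0.1705, 0.403]
ee_rot: [-0.0, 0.063, 0.998, 0.0]
contact_force: [0.4, 1.1, 0.6]
opening: -0.002
grasp_force: 0.0
r [  484     0   156   177 19934] [575.4  84.4] [0.537  0.0221]
r [370  94  27  20 284] [378.9 103.5] [ 0.5324 -0.1176]
g [396 100  25  15 340] [407.9 106.9] [ 0.5374 -0.0969]
g [398 377   8   7  15] [401.8 380. ] [ 0.7887 -0.1139]
b [333 383   5   3   6] [335.  384.2] [ 0.7856 -0.1778]
b [283 390   2   3   4] [283.8 390.8] [ 0.7874 -0.2279]
```

View pics/f.png

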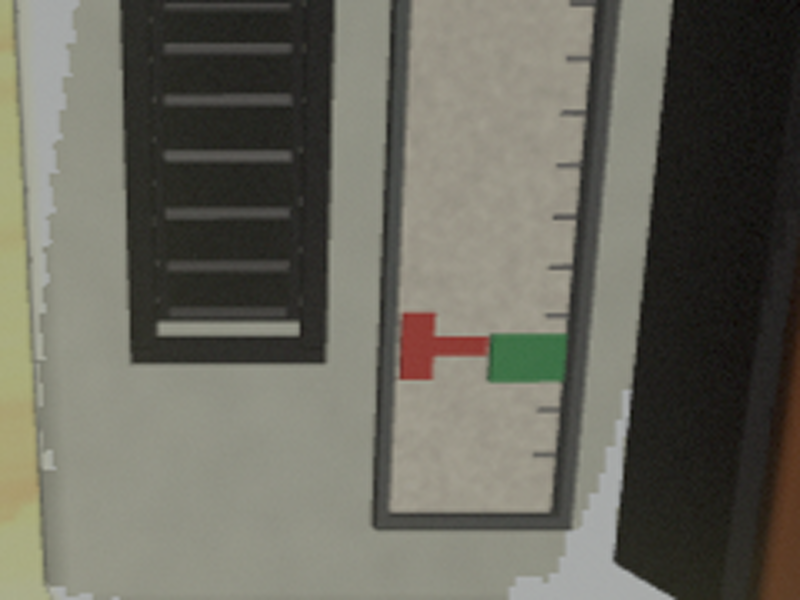

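The pointer bar (row 347) is inside the clip (rows 333–381, centre 357) but about 2 mm short. One more small nudge for margin.

```bash
python3 -m crank '0 0 0 4 0 0 0; 0 0 0 8 0 2 0; 0 0 0 11.7 0 5 0; 0 0 0 11.7 0 8.2 0; 0 0 0 11.7 0 8.8 0; 0 0 0 11.7 0 9.02 0; 0 0 0 11.7 0 9.02 0; 0 0 0 11.5 0 9.02 0; 0 0 0 11.4 0 9.02 0; 0 0 0 11.3 0 9.02 0; 0 0 0 11.3 0 9.02 0'
python3 -m crank '0 0 0 0 0 -0.8 0; 0 0 0 0 0 -5 0; 0 0 0 -4 0 -9 0; 0 0 0 -8 0 -9 0; 0 0 0 -11.3 0 -9 0; 0 0 0 -11.3 0 -9 0; 0 0 0 -11.3 0 -9 0'
python3 m.py 8
python3 - <<'E'
import cv2
a=cv2.imread("pics/w8.png")[0:180,250:490]; cv2.imwrite("pics/g.png",cv2.resize(a,(800,600),interpolation=cv2.INTER_CUBIC))
E
```

```text
t: 16.88
position: [0.4865, -0.1565, 0.3133]
ee_rot: [0.001, 0.063, 0.998, -0.0]
contact_force: [0.2, 0.1, 5.8]
opening: 0.003
grasp_force: 2.8
t: 17.75
position: [0.5979, -0.1705, 0.4028]
ee_rot: [-0.0, 0.063, 0.998, 0.0]
contact_force: [0.4, 0.5, 0.1]
opening: 0.003
grasp_force: 0.0
r [  485     0   155   176 19716] [575.2  83.5] [0.5364 0.0218]
r [370  96  26  20 267] [378.4 105.3] [ 0.5337 -0.1181]
g [397 100  24  14 325] [408.1 106.4] [ 0.5372 -0.0968]
g [360 379   6   3   7] [362.7 380.6] [ 0.7846 -0.151 ]
b [361 398   4   2   5] [362.6 398.4] [ 0.8066 -0.153 ]
b [308 389   5   2   5] [310.  389.4] [ 0.7889 -0.2025]
```

View pics/g.png

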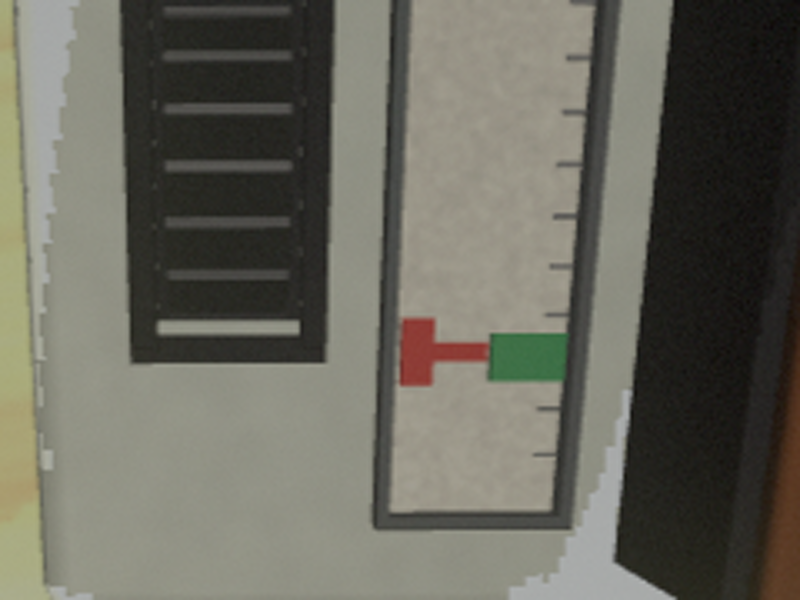

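The pointer bar (row 352) is within about 1 mm of the clip's centre (row 356), the lid is shut and the arm is clear. Handing in.

```bash
python3 -c "
from cell import robot
print(robot.finish_job())"
```

```text
the job is handed in; nothing more can be done
None
```

I handed the job in with the lid shut, the red pointer about 1 mm from the green clip's centre (allowed 5 mm), the arm clear and the bystanders untouched as far as the pictures show; the hand-in gave no verdict.

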